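Weigh the orange tubing spool

ROBOT

A 7-joint arm with a two-finger parallel gripper is mounted at the origin on the work surface. World frame = base frame: x ahead of the robot, y to its left, z up, the work surface at z = 0. Lengths are in m, angles in rad, forces in N, time in s.
With the tool pointing down it reaches from about 0.4 to 0.85 m from the base axis. Payload 4.5 kg.
Tool frame: the origin (TCP) lies at the very end of the fingers, on their centre line; the grasp point (between the pads) lies 19 mm behind it; z points along the fingers, y is the line along which they close (so a half turn about z gives the same grasp; the last joint's range is limited). The gripper opens to 88 mm and grips with 3 to 60 N. Pads are 18 mm wide; open, the fingers measure 123 mm over their backs; the gripper's body (75 mm by 187 mm) begins 45 mm behind the grasp point.
Start: joints at [1.157, 0.689, -0.195, 1.565, 0.157, 0.902, -0.215], TCP at [0.271, -0.563, 0.239] pointing down, gripper open.
Joint ranges: [-3.01, 3.01], [-0.46, 2.08], [-1.47, 1.51], [0.13, 2.56], [-1, 4.14], [0.04, 2.09], [-2.66, 2.66]. Speed limits (rad/s): [2.57, 2.57, 3.14, 3.14, 3.14, 3.14, 3.14].

INTERFACE

Orientations are given as a unit quaternion [x, y, z, w].
In Python, from plant import r gives the robot as it stands. The module is installed in compiled form; this text tells all that it offers.
- The arm moves only by the shell command python3 -m pendant 'ROWS' [FORCE]. ROWS is JSON, one flat list of numbers, 7 for each row, row after row: the opening, from 0 (shut) to 1 (fully open), then the shift along the tool's x, y, z scaled (see below), then the turn, a rotation vector about the tool's x, y, z scaled (see below). A call has 1 to 12 rows; each row is the pose to reach, as a shift and turn from the pose commanded when the call began, along the tool's axes at that moment; what a row does not reach only later rows make up. The controller multiplies each number of a shift by 0.15 m and each number of a turn by pi/2 rad. A row lasts 1/10 s, in which the tool goes at most 50 mm and 8.59 degrees, less where a joint would pass 70% of its speed; a pose out of reach is approached as far as the arm can. A call with a number of a shift or a turn outside -1 to 1 is refused whole. A call with a gripper value outside its range is refused whole. The fingers move at their own pace and stop on an object; FORCE is the grip in N (left out, the last holds). Time passes only in rows, so rows that repeat a pose let the fingers close. It gives the time, the measured TCP pose, the force, the opening and the grip force at its end, in the units of the state.
- r.get_state(): the state, without advancing time (a new reading comes with each control period).
- r.snapshot(name): name is "side" or "top"; returns a dict with "img" (420x560x3 uint8, red, green, blue), "mtx" (3x3 intrinsics, pixels), "cam_to_world" (4x4, takes a point from camera to world coordinates). Camera axes: x right, y up, looking along -z (the intrinsics and any distortion apply to the point x, -y, -z); pixel columns grow to the right and rows downward; lengths in m; the calibration is good to about 2 mm. A picture is of the moment at which its call begins. There is no depth.
- r.finish_job(): hands the job in; it is judged then, once.
The state is a dict: "clock": time; "q": joint angles; "qd": joint speeds; "joint_torque": joint torques, N m; "tool_pos": TCP position; "eef_rot": TCP orientation; "contact_force": force on the tool from outside, world axes, zero at the start; "moment": the same for the moment, N m; "opening": opening from 0.0 (shut) to 1.0 (fully open); "finger_force": force on a finger pad.
Only numpy, scipy, OpenCV 4.12 (cv2) and the standard library are available. Lean on these libraries where they do the work, as an engineer would, in place of code of your own. Each camera call takes 0.05 s, during which the arm holds its last target. There are 200 camera calls.

TASK

Weigh the orange spool: slide the orange spool up off its post on the rack and set it down flat in the middle of the balance's round steel pan, then let go of it. Set it down on the pan rather than dropping it, and leave the other spools and everything else where they are.

Things in the scene. Friction and masses are not known exactly. Their poses are not given: they have to be found in the camera images.
- spool_orange: Spool wound full with orange tubing, the one to weigh: a plain upright cylinder outside, 62 mm diameter, 44 mm tall, with a 26 mm through bore; orange end flanges, white hub. About 0.18 kg. Origin: centre of its underside; z along its axis (up). At the start it sits on one of the rack's three posts, its underside 30 mm above the bench.
- spool_blue: Identical spool in blue, on another post of the rack; leave alone. Origin: centre of its underside.
- spool_green: Identical spool in green, on another post of the rack; leave alone. Origin: centre of its underside.
- rack: Spool rack, fixed to the bench: white base 90 mm (x) by 310 mm (y), 18 mm thick, with three upright steel posts of 16 mm diameter in a row at y = -105, 0 and +105 mm. Each post rises from a grey seat disc (44 mm diameter, top 30 mm above the bench, where the spools sit); post tops 86 mm above the bench, so they stand 12 mm out of the spools. Origin: centre of the base's underside; z up.
- balance: Laboratory balance, fixed: cream case 220 mm (x) by 170 mm (y), top 52 mm above the bench, a dark keypad and blue display along its -x edge. Origin: centre of the underside; z up. The pan stands above the case, 30 mm to +x of the origin.
- pan (a point): Centre of the top face of the balance's round steel pan: 80 mm diameter, 5 mm thick, top 75 mm above the bench on a thin neck; nothing stands taller on the balance. z up.
- solvent_bottle: Amber glass bottle with blue cap, 62 mm diameter, 140 mm tall, standing loose; leave alone. Origin: centre of its underside.
- fittings_jar: Small glass jar with white lid, 46 mm diameter, 50 mm tall, standing loose near the bottle; leave alone. Origin: centre of its underside.
- wrench: Steel wrench, 150 mm long, lying loose on the bench beyond the work; leave alone. Origin: centre of its underside.
Things that resemble listed ones, but are neither listed nor needed, are in the scene too. Of the things like the spool_orange, leave any that is yellow; of the rest the larger one is meant.

How it is judged:
By the outcome, as a careful person would: the job done as asked, in the order asked, and still so for the second after the job is handed in, with the robot touching nothing.
It also fails if it takes over 40 s, if anything falls off the work surface, if the arm or the gripper's body presses on something with over 40 N, if the wrist force passes 120 N, or if a joint passes its speed limit or range.

## Working session

There is one attempt and no reset: what is moved stays moved. The work goes in short steps, Python scripts to look and compute and a shell command to move; the robot and the scene stay as the last step left them, time stands still between calls to the robot, and variables do not carry over. Pictures are saved under pics/ and viewed, at most 10 in all, crops included, and the job is handed in when it is done.

```bash
mkdir -p pics
python3 - <<'E'
from plant import r
import cv2
for n in("side","top"):
    s=r.snapshot(n); cv2.imwrite(f"pics/{n}0.png",s["img"][:,:,::-1]); print(n,s["mtx"].round(1).tolist(),s["cam_to_world"].round(3).tolist(),[k for k in s])
st=r.get_state(); print({k:st[k] for k in("clock","tool_pos","eef_rot","contact_force","opening")})
E
```

```text
side [[392.9, 0.0, 278.5], [0.0, 392.9, 206.0], [0.0, 0.0, 1.0]] [[-0.954, 0.157, -0.256, 0.346], [-0.299, -0.559, 0.773, 0.741], [-0.022, 0.814, 0.58, 0.653], [0.0, 0.0, 0.0, 1.0]] ['img', 'mtx', 'cam_to_world']
top [[379.6, 0.0, 280.6], [0.0, 379.6, 201.9], [0.0, 0.0, 1.0]] [[0.01, 0.999, -0.05, 0.555], [-0.999, 0.011, 0.034, 0.002], [0.035, 0.05, 0.998, 0.874], [0.0, 0.0, 0.0, 1.0]] ['img', 'mtx', 'cam_to_world']
{'clock': 0.1, 'tool_pos': array([ 0.27035917, -0.5628711 ,  0.23797692]), 'eef_rot': array([ 9.75028820e-01,  2.22076801e-01, -2.37518586e-04, -7.98928690e-04]), 'contact_force': array([-1.08625104, -0.13770582, -0.37533431]), 'opening': 0.9987209055106437}
```

View pics/top0.png

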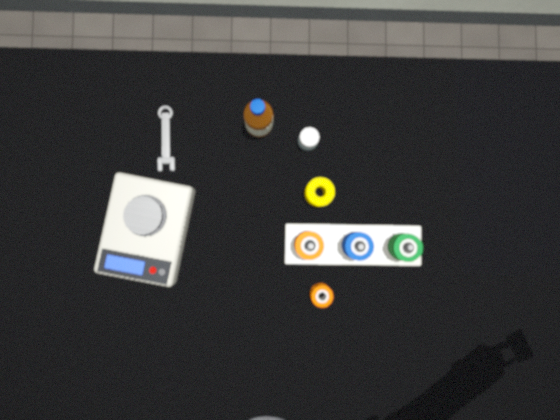

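View pics/side0.png

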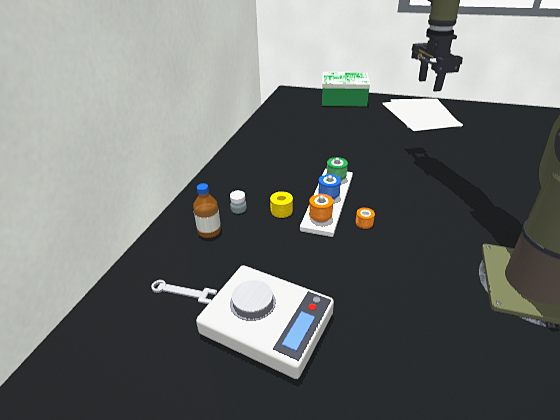

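The top view shows the rack's orange spool at about (309,245), the pan at (144,215), and two decoys: small orange at (321,295) and yellow at (320,191). The side view shows the same spool at about (321,205) and the pan at (252,298). I'll measure these next.

```bash
cat > h.py <<'E'
from plant import r
import cv2, numpy as np
from scipy.spatial.transform import Rotation as R
def ray(s,uv):
    d=np.linalg.inv(s["mtx"])@[uv[0],uv[1],1]; T=s["cam_to_world"]
    return T[:3,3],T[:3,:3]@[d[0],-d[1],-d[2]]
def plane(s,uv,z):
    o,d=ray(s,uv); return o+d*(z-o[2])/d[2]
def tri(s1,a,s2,b):
    o,d=ray(s1,a);p,e=ray(s2,b); k=np.linalg.lstsq(np.c_[d,-e],p-o,rcond=None)[0]
    A=o+d*k[0];B=p+e*k[1]; return (A+B)/2,np.linalg.norm(A-B)
def blobs(img,lo,hi,amin=15):
    m=cv2.inRange(cv2.cvtColor(img,cv2.COLOR_RGB2HSV),lo,hi)
    c,_=cv2.findContours(m,cv2.RETR_EXTERNAL,cv2.CHAIN_APPROX_NONE)
    return [x for x in c if cv2.contourArea(x)>amin]
E
python3 - <<'E'
from h import *
S={n:r.snapshot(n) for n in("top","side")}
# posts/pan/hub: list blobs by colour near known places
for n,s in S.items():
    print(n)
    for nm,lo,hi in(("orange",(8,150,140),(20,255,255)),("blue",(102,150,80),(120,255,255)),("green",(50,120,60),(80,255,255)),("panGray",(0,0,120),(180,40,205)),("white",(0,0,190),(180,50,255))):
        for c in blobs(s["img"],lo,hi,60):
            x,y,w,h=cv2.boundingRect(c)
            if y<60 or w>200: continue
            e=cv2.minEnclosingCircle(c); f=cv2.fitEllipse(c)
            print(nm,(x,y,w,h),cv2.contourArea(c),np.round(f[0],1),np.round(f[1],1), plane(s,f[0],.074).round(3))
for n,(u,v,k) in {"top":(309,245,30),"side":(321,205,30)}.items():
    i=S[n]["img"][v-k:v+k,u-k:u+k]
    cv2.imwrite(f"pics/c_{n}.png",cv2.resize(i[:,:,::-1],None,fx=6.5,fy=6.5,interpolation=cv2.INTER_NEAREST))
a,b=(S["top"]["img"][170:260,100:190],S["side"]["img"][255:345,205:295])
o=[cv2.imread(f"pics/c_{n}.png") for n in S]
p=[cv2.resize(i[:,:,::-1],(390,290),interpolation=cv2.INTER_NEAREST) for i in(a,b)]
cv2.imwrite("pics/m1.png",np.vstack([np.hstack([cv2.resize(i,(390,290),interpolation=cv2.INTER_NEAREST) for i in o]),np.hstack(p)]))
E
```

```text
top
orange (310, 283, 24, 25) 431.5 [321.5 295.3] [22.5 24.6] [ 0.4   -0.113  0.074]
orange (295, 232, 28, 27) 552.0 [308.3 245. ] [25.6 27.5] [ 0.505 -0.085  0.074]
orange (246, 104, 26, 22) 185.0 [258.8 112.7] [21.7 25.4] [0.785 0.023 0.074]
blue (343, 233, 30, 26) 553.0 [357.4 245.6] [24.6 28.7] [ 0.504 -0.189  0.074]
blue (251, 98, 13, 16) 146.5 [257.  105.7] [12.1 15.7] [0.8   0.027 0.074]
green (390, 235, 34, 26) 630.0 [406.3 247.1] [24.5 33.2] [ 0.502 -0.293  0.074]
panGray (403, 242, 10, 11) 65.0 [407.4 247.2] [ 9.3 10.6] [ 0.502 -0.296  0.074]
panGray (354, 241, 11, 11) 83.0 [359.3 245.9] [10.3 10.4] [ 0.504 -0.193  0.074]
panGray (304, 240, 12, 11) 85.0 [309.3 245.1] [10.3 10.7] [ 0.505 -0.087  0.074]
panGray (383, 234, 18, 28) 89.5 [404.8 245.2] [29.4 41.4] [ 0.506 -0.29   0.074]
panGray (338, 234, 14, 27) 67.0 [412.9 232.3] [ 55.7 150.5] [ 0.534 -0.308  0.074]
panGray (284, 223, 138, 44) 62.5 [355.2 244.4] [ 44.7 192.3] [ 0.507 -0.184  0.074]
panGray (94, 172, 100, 115) 8328.5 [143.7 229.4] [ 94.  121.8] [0.535 0.259 0.074]
panGray (299, 126, 21, 22) 334.5 [309.  136.8] [
[... 1258 characters left out ...]
4, 10) 98.5 [316.2 231.6] [ 3.6 44.1] [0.487 0.043 0.074]
panGray (310, 217, 23, 10) 75.0 [320.9 218.8] [12.7 21.1] [ 0.487 -0.008  0.074]
panGray (194, 210, 26, 23) 325.5 [207.6 221.6] [21.4 26. ] [0.748 0.077 0.074]
panGray (230, 196, 16, 13) 109.0 [237.5 202.2] [12.1 15.5] [ 0.709 -0.019  0.074]
panGray (322, 84, 48, 5) 152.5 [345.7  85.9] [ 3.9 59.3] [ 0.589 -0.98   0.074]
white (151, 266, 182, 102) 8172.5 [260.7 312.3] [ 77.9 172.5] [0.532 0.3   0.074]
white (230, 190, 15, 10) 94.0 [237.  194.7] [ 8.4 14.5] [ 0.723 -0.051  0.074]
white (300, 172, 52, 61) 493.0 [325.9 199. ] [35.1 77.4] [ 0.493 -0.094  0.074]
white (383, 99, 80, 32) 1565.0 [422.1 113.5] [30.3 72.1] [ 0.264 -0.741  0.074]
```

View pics/m1.png

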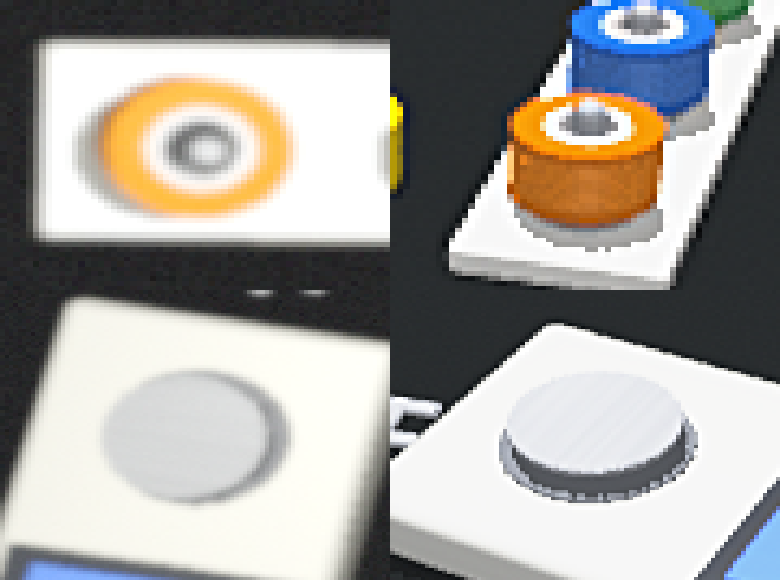

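The crops show the full-size orange spool on the post (hub centre about (309.3,245.1) top, (321,199.8) side). The pan disc centre is about (142,215) top and (252,296) side. I'll refine both by fits and check them across the two views.

Run:
```python
from h import *
S={n:r.snapshot(n) for n in("top","side")}
def fit(n,lo,hi,win):
    x,y,w,h=win; g=cv2.cvtColor(S[n]["img"],cv2.COLOR_RGB2GRAY)[y:y+h,x:x+w]
    m=cv2.morphologyEx(cv2.inRange(g,lo,hi),cv2.MORPH_OPEN,np.ones((3,3)))
    c=max(cv2.findContours(m,cv2.RETR_EXTERNAL,cv2.CHAIN_APPROX_NONE)[0],key=cv2.contourArea)
    f=cv2.fitEllipse(cv2.convexHull(c)); return np.add(f[0],(x,y)),f[1]
for n,v,u0 in(("top",215,110),("side",296,215)):
    print(n,cv2.cvtColor(S[n]["img"],cv2.COLOR_RGB2GRAY)[v,u0:u0+75].tolist())
pt,pa=fit("top",185,222,(115,185,58,60)); ps,pb=fit("side",200,234,(222,270,60,52))
print("pan",pt,pa,ps,pb,tri(S["top"],pt,S["side"],ps),plane(S["top"],pt,.075),plane(S["side"],ps,.075))
print("manual pan",plane(S["top"],(142.2,214.8),.075),plane(S["side"],(251.6,296.1),.075))
print("hub",tri(S["top"],(309.3,245.1),S["side"],(321,199.8)),plane(S["top"],(309.3,245.1),.074),plane(S["side"],(321,199.8),.074))
# rack: white base rectangle, top z=.018
c=max(blobs(S["top"]["img"],(0,0,150),(180,60,255),1000),key=lambda c:-abs(cv2.boundingRect(c)[0]-284))
b=cv2.boxPoints(cv2.minAreaRect(c)); P=np.array([plane(S["top"],q,.018) for q in b]); print(P.round(4).tolist(),P.mean(0), [np.linalg.norm(P[i]-P[i-1]) for i in range(2)])
```

```text
top [244, 244, 245, 245, 244, 244, 245, 245, 246, 245, 246, 245, 240, 228, 220, 215, 216, 215, 216, 216, 213, 216, 215, 215, 216, 216, 215, 215, 216, 216, 217, 217, 217, 218, 219, 219, 220, 220, 220, 221, 221, 221, 222, 222, 222, 221, 223, 221, 221, 221, 211, 184, 157, 159, 171, 176, 200, 235, 250, 254, 254, 254, 254, 254, 254, 254, 254, 254, 254, 254, 254, 254, 253, 247, 235]
side [238, 255, 251, 247, 247, 247, 247, 247, 247, 247, 247, 247, 247, 247, 247, 248, 249, 231, 233, 234, 235, 234, 233, 234, 235, 236, 235, 234, 233, 234, 234, 234, 235, 235, 235, 236, 233, 232, 233, 234, 235, 234, 232, 236, 234, 233, 233, 234, 235, 235, 234, 232, 231, 230, 231, 235, 244, 160, 163, 216, 255, 248, 247, 247, 247, 247, 247, 247, 247, 247, 247, 247, 247, 247, 247]
pan [142.26910591 214.7583847 ] (36.7299690246582, 40.71116256713867) [260.76882935 289.4996109 ] (9.786248207092285, 13.748496055603027) (array([0.55637898, 0.25688085, 0.08325067]), np.float64(0.018154788470280053)) [0.56517051 0.26237752 0.075     ] [0.55029136 0.24813127 0.075     ]
manual pan [0.56508255 0.26251717 0.075     ] [0.56160591 0.26898043 0.075     ]
hub (array([ 0.50434162, -0.08679573,  0.07423375]), np.float64(0.0010863079560052761)) [ 0.50485436 -0.08668312  0.074     ] [ 0.5038939  -0.08733133  0.074     ]
[[0.4588, -0.036, 0.018], [0.5517, -0.0364, 0.018], [0.5504, -0.3497, 0.018], [0.4564, -0.3475, 0.018]] [ 0.50432224 -0.19241671  0.018     ] [np.float64(0.31151554162412404), np.float64(0.09284966631221384)]
```

Run:
```python
from h import *
S={n:r.snapshot(n) for n in("top","side")}
def fit(n,lo,hi,win):
    x,y,w,h=win; g=cv2.cvtColor(S[n]["img"],cv2.COLOR_RGB2GRAY)[y:y+h,x:x+w]
    m=cv2.morphologyEx(cv2.inRange(g,lo,hi),cv2.MORPH_OPEN,np.ones((5,5)))
    c=max(cv2.findContours(m,cv2.RETR_EXTERNAL,cv2.CHAIN_APPROX_NONE)[0],key=cv2.contourArea)
    f=cv2.fitEllipse(cv2.convexHull(c)); return np.add(f[0],(x,y)),f[1]
pt,pa=fit("top",198,232,(115,185,58,60)); ps,pb=fit("side",215,241,(222,270,60,52))
print("pan",pt,pa,ps,pb,tri(S["top"],pt,S["side"],ps),plane(S["top"],pt,.075),plane(S["side"],ps,.075))
c=max(blobs(S["top"]["img"][:,:250],(0,0,120),(180,60,255),1000),key=cv2.contourArea)
h=cv2.convexHull(c); b=cv2.boxPoints(cv2.minAreaRect(h)); P=np.array([plane(S["top"],q,.052) for q in b])
print(P.round(4).tolist(),P.mean(0),[np.linalg.norm(P[i]-P[i-1]) for i in range(2)])
Rw=R.from_quat(r.get_state()["eef_rot"]); print(Rw.as_matrix().round(4))
```

```text
pan [141.53269577 214.62667847] (37.16939163208008, 39.45903778076172) [251.65443993 294.8431778 ] (30.271120071411133, 39.62723159790039) (array([0.56449027, 0.26430971, 0.07270376]), np.float64(0.002040116733826261)) [0.56542889 0.26389862 0.075     ] [0.56262096 0.26598382 0.075     ]
[[0.4432, 0.3704, 0.052], [0.6609, 0.3346, 0.052], [0.6279, 0.1597, 0.052], [0.4096, 0.1982, 0.052]] [0.53537258 0.26572425 0.052     ] [np.float64(0.17536323503632947), np.float64(0.22059179923145117)]
[[ 9.014e-01  4.330e-01 -1.000e-04]
 [ 4.330e-01 -9.014e-01  2.000e-04]
 [-0.000e+00 -2.000e-04 -1.000e+00]]
```

Both views agree: the hub is at (0.504, -0.087, 0.074) and the pan at (0.5645, 0.2635, 0.075). I'll approach high and turn the tool so the fingers close along world x.

```bash
python3 -m pendant '[1,0.93,-0.73,0,0,0,-0.715, 1,0.93,-0.73,0,0,0,-0.715, 1,0.93,-0.73,0,0,0,-0.715, 1,0.93,-0.73,0,0,0,-0.715, 1,0.93,-0.73,0,0,0,-0.715, 1,0.93,-0.73,0,0,0,-0.715, 1,0.93,-0.73,0,0,0,-0.715, 1,0.93,-0.73,0,0,0,-0.715, 1,0.93,-0.73,0,0,0,-0.715, 1,0.93,-0.73,0,0,0,-0.715]' 20
cat > go.py <<'E'
import sys
from h import *
st=r.get_state(); Rw=R.from_quat(st["eef_rot"]); t=np.array(eval(sys.argv[1]))
print(st["clock"],"pos",st["tool_pos"].round(4),"F",st["contact_force"].round(2),"open",round(st["opening"],3),"ff",st["finger_force"])
print("shift",(Rw.inv().apply(t-st["tool_pos"])/.15).round(3),"turn",((Rw.inv()*R.from_matrix(np.array([[0,1,0],[1,0,0],[0,0,-1.]]))).as_rotvec()/(np.pi/2)).round(4))
E
python3 go.py '[.5043,-.0868,.15]'
```

```text
clock: 1.4
tool_pos: [0.349, -0.4044, 0.2388]
eef_rot: [0.708, 0.706, 0.0, 0.0]
contact_force: [0.3, -0.7, -0.4]
opening: 0.999
finger_force: 0.0
1.4 pos [ 0.349  -0.4044  0.2388] F [ 0.32 -0.66 -0.38] open 0.999 ff 0.0
shift [2.119 1.031 0.592] turn [ 0.0001  0.0001 -0.0013]
```

```bash
python3 -m pendant '[1,1,0.5,0,0,0,0, 1,1,0.5,0,0,0,0, 1,1,0.5,0,0,0,0, 1,1,0.5,0,0,0,0]'
python3 -m pendant '[1,1,0.5,0.1,0,0,0, 1,1,0.5,0.1,0,0,0, 1,1,0.5,0.1,0,0,0, 1,1,0.5,0.1,0,0,0, 1,1,0.5,0.1,0,0,0, 1,1,0.5,0.1,0,0,0]'
python3 go.py '[.5043,-.0868,.11]'
```

```text
clock: 1.8
tool_pos: [0.4268, -0.2488, 0.2394]
eef_rot: [0.705, 0.709, 0.002, 0.0]
contact_force: [0.1, -0.5, 0.2]
opening: 1.001
finger_force: 0.0
clock: 2.4
tool_pos: [0.4984, -0.1051, 0.2236]
eef_rot: [0.707, 0.707, -0.001, 0.0]
contact_force: [-0.2, -0.8, 0.0]
opening: 1.001
finger_force: 0.0
2.4 pos [ 0.4984 -0.1051  0.2236] F [-0.21 -0.79  0.01] open 1.001 ff 0.0
shift [0.123 0.04  0.757] turn [-0.0006  0.0008 -0.0005]
```

```bash
python3 -m pendant '[1,0.123,0.04,0.3,0,0,0, 1,0.123,0.04,0.6,0,0,0, 1,0.123,0.04,0.757,0,0,0, 1,0.123,0.04,0.757,0,0,0, 1,0.123,0.04,0.757,0,0,0]'
python3 - <<'E'
from h import *
for n,(x,y,w,h) in {"top":(240,190,140,120),"side":(250,110,140,150)}.items():
    cv2.imwrite(f"pics/a_{n}.png",cv2.resize(r.snapshot(n)["img"][y:y+h,x:x+w,::-1],(390,390)))
cv2.imwrite("pics/a.png",np.hstack([cv2.imread(f"pics/a_{n}.png") for n in("top","side")]))
E
python3 go.py '[.5043,-.0868,.036]'
```

```text
clock: 2.9
tool_pos: [0.5046, -0.0876, 0.1106]
eef_rot: [0.708, 0.706, -0.001, 0.0]
contact_force: [0.7, 0.5, -0.9]
opening: 1.002
finger_force: 0.0
3.0 pos [ 0.5058 -0.087   0.1117] F [-0.09 -0.48  1.26] open 1.002 ff 0.0
shift [ 0.001 -0.011  0.505] turn [ 0.0018  0.0004 -0.0012]
```

View pics/a.png

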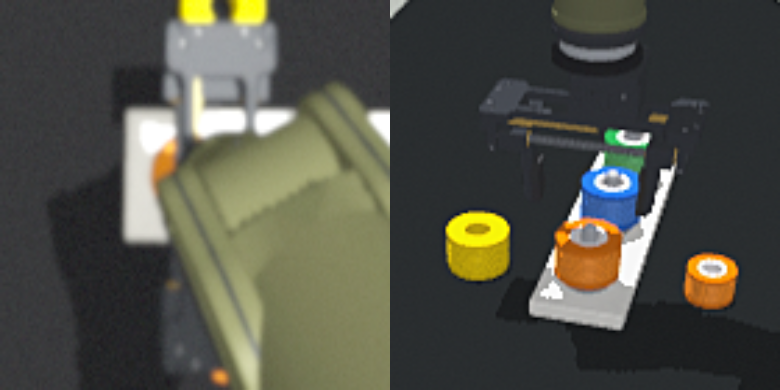

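The fingers straddle the orange spool along x, with the yellow and small orange decoys clear of both. Descending to grasp.

```bash
python3 -m pendant '[1,0,-0.005,0.2,0,0,0, 1,0,-0.005,0.35,0,0,0, 1,0,-0.005,0.45,0,0,0, 1,0,-0.005,0.5,0,0,0, 1,0,-0.005,0.5,0,0,0, 1,0,-0.005,0.5,0,0,0]'
python3 -m pendant '[0.5,0,0,0,0,0,0, 0.5,0,0,0,0,0,0, 0.5,0,0,0,0,0,0, 0.5,0,0,0,0,0,0, 0.5,0,0,0,0,0,0, 0.5,0,0,0,0,0,0, 0.5,0,0,0,0,0,0, 0.5,0,0,0,0,0,0]' 20
python3 go.py '[.5043,-.0868,.12]'
```

```text
clock: 3.6
tool_pos: [0.505, -0.0861, 0.0362]
eef_rot: [0.707, 0.707, 0.001, 0.001]
contact_force: [0.6, -0.3, -0.1]
opening: 1.001
finger_force: 0.0
clock: 4.4
tool_pos: [0.5043, -0.0859, 0.0355]
eef_rot: [0.707, 0.707, 0.0, 0.0]
contact_force: [0.2, -0.4, 6.2]
opening: 0.685
finger_force: 19.9
4.4 pos [ 0.5043 -0.0859  0.0355] F [ 0.24 -0.43  6.18] open 0.685 ff 19.916669657941384
shift [-0.006  0.    -0.564] turn [0.0002 0.0002 0.    ]
```

```bash
python3 -m pendant '[0.5,0,0,-0.05,0,0,0, 0.5,0,0,-0.12,0,0,0, 0.5,0,0,-0.2,0,0,0, 0.5,0,0,-0.28,0,0,0, 0.5,0,0,-0.36,0,0,0, 0.5,0,0,-0.44,0,0,0, 0.5,0,0,-0.52,0,0,0, 0.5,0,0,-0.6,0,0,0, 0.5,0,0,-0.67,0,0,0, 0.5,0,0,-0.67,0,0,0]' 25
python3 - <<'E'
from h import *
for n,(x,y,w,h) in {"top":(200,150,180,180),"side":(250,110,150,150)}.items():
    cv2.imwrite(f"pics/b_{n}.png",cv2.resize(r.snapshot(n)["img"][y:y+h,x:x+w,::-1],(390,390)))
cv2.imwrite("pics/b.png",np.hstack([cv2.imread(f"pics/b_{n}.png") for n in("top","side")]))
E
python3 go.py '[.5645,.2635,.136]'
```

```text
clock: 5.4
tool_pos: [0.5051, -0.0859, 0.1371]
eef_rot: [0.707, 0.707, 0.001, 0.001]
contact_force: [1.3, 0.1, -1.3]
opening: 0.685
finger_force: 24.9
5.5 pos [ 0.5042 -0.0859  0.1358] F [-0.37  0.52 -2.36] open 0.686 ff 24.890886788489297
shift [ 2.329e+00  4.020e-01 -2.000e-03] turn [ 0.0002  0.0001 -0.    ]
```

View pics/b.png

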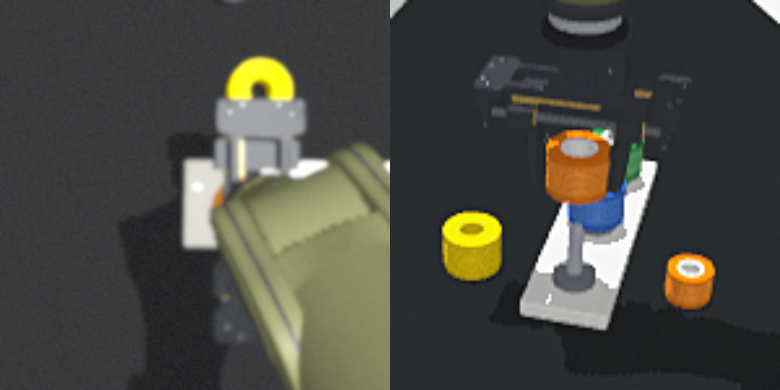

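The spool hangs level in the fingers, clear of the bare post (side crop about (577,165)), and the other spools are undisturbed. Carrying it to the pan.

```bash
python3 -m pendant '[0.5,0.1,0.02,0,0,0,0, 0.5,0.3,0.05,0,0,0,0, 0.5,0.5,0.085,0,0,0,0, 0.5,0.7,0.12,0,0,0,0, 0.5,0.9,0.155,0,0,0,0, 0.5,1,0.172,0,0,0,0]'
python3 -m pendant '[0.5,0.2,0.035,0,0,0,0, 0.5,0.4,0.07,0,0,0,0, 0.5,0.6,0.1,0,0,0,0, 0.5,0.8,0.138,0,0,0,0, 0.5,0.95,0.163,0,0,0,0, 0.5,1,0.172,0,0,0,0, 0.5,1,0.172,0,0,0,0, 0.5,1,0.172,0,0,0,0]'
python3 go.py '[.5645,.2635,.11]'
```

```text
clock: 6.1
tool_pos: [0.53, 0.0678, 0.1352]
eef_rot: [0.706, 0.709, 0.001, -0.001]
contact_force: [0.0, -0.6, -2.2]
opening: 0.684
finger_force: 24.9
clock: 6.9
tool_pos: [0.5555, 0.2116, 0.1351]
eef_rot: [0.708, 0.707, -0.001, 0.001]
contact_force: [0.0, -0.4, -0.9]
opening: 0.681
finger_force: 24.9
6.9 pos [0.5555 0.2116 0.1351] F [ 0.01 -0.39 -0.87] open 0.681 ff 24.890490245015826
shift [0.346 0.059 0.167] turn [-0.0007  0.0017 -0.0011]
```

```bash
python3 -m pendant '[0.5,0.15,0.025,0,0,0,0, 0.5,0.3,0.05,0,0,0,0, 0.5,0.346,0.059,0.08,0,0,0, 0.5,0.346,0.059,0.167,0,0,0, 0.5,0.346,0.059,0.167,0,0,0, 0.5,0.346,0.059,0.167,0,0,0]'
python3 - <<'E'
from h import *
for n,(x,y,w,h) in {"top":(80,130,150,150),"side":(180,200,160,160)}.items():
    cv2.imwrite(f"pics/d_{n}.png",cv2.resize(r.snapshot(n)["img"][y:y+h,x:x+w,::-1],(390,390)))
cv2.imwrite("pics/d.png",np.hstack([cv2.imread(f"pics/d_{n}.png") for n in("top","side")]))
E
python3 go.py '[.5645,.2635,.083]'
```

```text
clock: 7.5
tool_pos: [0.5642, 0.2634, 0.1095]
eef_rot: [0.708, 0.706, -0.002, 0.0]
contact_force: [0.2, -0.3, -1.7]
opening: 0.684
finger_force: 24.9
7.6 pos [0.5648 0.2647 0.1106] F [-0.69 -0.17 -1.54] open 0.683 ff 24.890976261049218
shift [-0.008 -0.002  0.184] turn [ 0.      0.0007 -0.0008]
```

View pics/d.png

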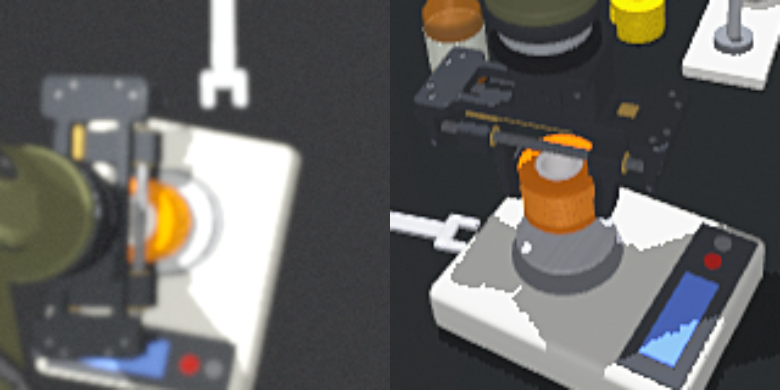

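The spool is level above the pan, about 30 mm up, and lines up with it in both views. I'll lower it to near contact, then creep down.

```bash
python3 -m pendant '[0.5,-0.003,0,0.06,0,0,0, 0.5,-0.003,0,0.12,0,0,0, 0.5,-0.003,0,0.16,0,0,0, 0.5,-0.003,0,0.175,0,0,0, 0.5,-0.003,0,0.175,0,0,0, 0.5,-0.003,0,0.175,0,0,0]'
python3 -m pendant '[0.5,0,0,0.007,0,0,0, 0.5,0,0,0.014,0,0,0,0.5,0,0,0.014,0,0,0]'; python3 go.py '[.5645,.2635,.081]'
```

```text
clock: 8.2
tool_pos: [0.5647, 0.2658, 0.0844]
eef_rot: [0.707, 0.707, 0.0, 0.0]
contact_force: [0.2, -0.8, -1.4]
opening: 0.686
finger_force: 24.9
clock: 8.5
tool_pos: [0.5646, 0.2656, 0.0823]
eef_rot: [0.707, 0.707, 0.0, 0.0]
contact_force: [-0.1, -0.4, -1.7]
opening: 0.683
finger_force: 24.9
8.5 pos [0.5646 0.2656 0.0823] F [-0.08 -0.42 -1.68] open 0.683 ff 24.890911990078166
shift [-0.014 -0.001  0.008] turn [0.0001 0.     0.0001]
```

```bash
python3 -m pendant '[0.5,-0.01,0,0.003,0,0,0, 0.5,-0.01,0,0.006,0,0,0,0.5,-0.01,0,0.006,0,0,0]' | grep -E "pos|contact"; python3 -m pendant '[0.5,0,0,0.003,0,0,0, 0.5,0,0,0.006,0,0,0,0.5,0,0,0.006,0,0,0]'| grep -E "pos|contact"
```

```text
tool_pos: [0.5646, 0.264, 0.0813]
contact_force: [0.4, 0.3, -1.1]
tool_pos: [0.5646, 0.2642, 0.0806]
contact_force: [0.3, -0.0, 0.1]
```

```bash
python3 -m pendant '[0.5,0,0,0.003,0,0,0,0.5,0,0,0.003,0,0,0]' | grep -E "pos|contact"; python3 -m pendant '[0.5,0,0,0.004,0,0,0,0.5,0,0,0.004,0,0,0]'| grep -E "pos|contact"
```

```text
tool_pos: [0.5646, 0.2642, 0.0805]
contact_force: [-1.3, 0.4, 4.4]
tool_pos: [0.5646, 0.2642, 0.0805]
contact_force: [-3.0, -1.8, 9.2]
```

Contact: the spool rests on the pan. Opening the fingers gently, then retreating straight up.

```bash
python3 -m pendant '[0.68,0,0,-0.002,0,0,0, 0.7,0,0,-0.002,0,0,0, 0.75,0,0,-0.002,0,0,0, 0.82,0,0,-0.002,0,0,0, 0.9,0,0,-0.002,0,0,0, 1,0,0,-0.002,0,0,0, 1,0,0,-0.002,0,0,0, 1,0,0,-0.002,0,0,0]'
python3 -m pendant '[1,0,0,-0.05,0,0,0, 1,0,0,-0.15,0,0,0, 1,0,0,-0.3,0,0,0, 1,0,0,-0.45,0,0,0, 1,0,0,-0.65,0,0,0, 1,0,0,-0.85,0,0,0, 1,0,0,-0.85,0,0,0]'
python3 -m pendant '[1,-1,0,0,0,0,0, 1,-1,0,0,0,0,0, 1,-1,0,0,0,0,0, 1,-1,0,0,0,0,0, 1,-1,0,0,0,0,0, 1,-1,0,0,0,0,0]' | head -2
python3 - <<'E'
from h import *
for n,(x,y,w,h) in {"top":(80,130,150,150),"side":(180,160,200,200)}.items():
    cv2.imwrite(f"pics/e_{n}.png",cv2.resize(r.snapshot(n)["img"][y:y+h,x:x+w,::-1],(390,390)))
cv2.imwrite("pics/e.png",np.hstack([cv2.imread(f"pics/e_{n}.png") for n in("top","side")]))
s=r.snapshot("top")
for c in blobs(s["img"][:,:220],(8,130,120),(22,255,255),100):
    f=cv2.fitEllipse(cv2.convexHull(c)); print(f, plane(s,f[0],.118))
E
```

```text
clock: 10.3
tool_pos: [0.5646, 0.2642, 0.0797]
eef_rot: [0.707, 0.707, -0.0, 0.0]
contact_force: [0.1, 0.3, -0.7]
opening: 1.002
finger_force: 0.0
clock: 11.0
tool_pos: [0.5671, 0.2661, 0.213]
eef_rot: [0.707, 0.707, 0.005, 0.001]
contact_force: [0.3, 0.8, 0.4]
opening: 0.998
finger_force: 0.0
clock: 11.6
tool_pos: [0.5645, 0.1158, 0.2077]
```

View pics/e.png

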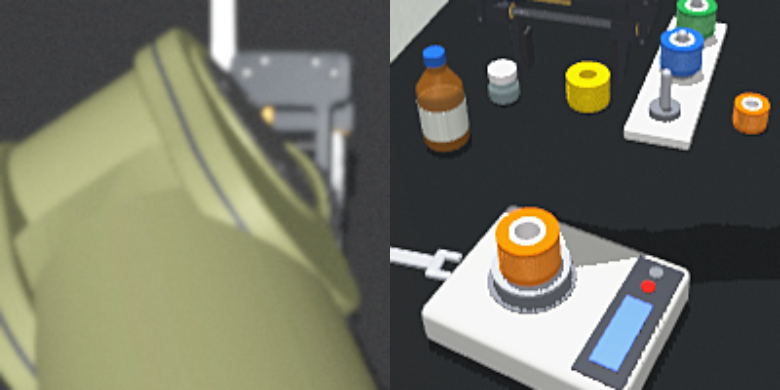

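The side crop shows the spool upright on the pan at about (528,245), with the other objects undisturbed. The arm blocks the top camera, so I'll move further off and measure centring.

```bash
python3 -m pendant '[1,-1,0,0,0,0,0, 1,-1,0,0,0,0,0, 1,-1,0,0,0,0,0, 1,-1,0,0,0,0,0, 1,-1,0,0,0,0,0]' | head -2
python3 -m pendant '[1,-1,0,0,0,0,0, 1,-1,0,0,0,0,0, 1,-1,0,0,0,0,0, 1,-1,0,0,0,0,0, 1,-1,0,0,0,0,0]' | head -2
python3 - <<'E'
from h import *
S={n:r.snapshot(n) for n in("top","side")}
P={}
for n,(x,y,w,h) in {"top":(100,170,90,90),"side":(205,240,90,90)}.items():
    i=S[n]["img"][y:y+h,x:x+w]; cv2.imwrite(f"pics/f_{n}.png",cv2.resize(i[:,:,::-1],(390,390),interpolation=cv2.INTER_NEAREST))
    m=cv2.inRange(cv2.cvtColor(i,cv2.COLOR_RGB2HSV),(8,130,120),(22,255,255))
    cs,hi=cv2.findContours(m,cv2.RETR_CCOMP,cv2.CHAIN_APPROX_NONE)
    hs=[c for c,k in zip(cs,hi[0]) if k[3]>=0 and len(c)>8]; c=max(hs,key=cv2.contourArea)
    f=cv2.fitEllipse(c); P[n]=np.add(f[0],(x,y)); print(n,P[n],f[1],plane(S[n],P[n],.119))
print(tri(S["top"],P["top"],S["side"],P["side"]))
cv2.imwrite("pics/f.png",np.hstack([cv2.imread(f"pics/f_{n}.png") for n in("top","side")]))
E
```

```text
clock: 12.25
tool_pos: [0.5648, -0.0365, 0.2071]
clock: 12.75
tool_pos: [0.5652, -0.1847, 0.2071]Traceback (most recent call last):
  File "<stdin>", line 8, in <module>
ValueError: max() iterable argument is empty
```

Run:
```python
from h import *
S={n:r.snapshot(n) for n in("top","side")}
for n,(x,y,w,h) in {"top":(100,170,90,90),"side":(205,240,90,90)}.items():
    i=S[n]["img"][y:y+h,x:x+w]; cv2.imwrite(f"pics/f_{n}.png",cv2.resize(i[:,:,::-1],(390,390),interpolation=cv2.INTER_NEAREST))
    m=cv2.inRange(cv2.cvtColor(i,cv2.COLOR_RGB2HSV),(5,90,100),(25,255,255))
    cs,hi=cv2.findContours(m,cv2.RETR_CCOMP,cv2.CHAIN_APPROX_NONE)
    for c,k in zip(cs,hi[0]):
        if len(c)>8:
            f=cv2.fitEllipse(c); p=np.add(f[0],(x,y)); print(n,"hole" if k[3]>=0 else "outer",p,f[1],plane(S[n],p,.119))
cv2.imwrite("pics/f.png",np.hstack([cv2.imread(f"pics/f_{n}.png") for n in("top","side")]))
```

```text
top outer [137.66072845 214.57906723] (29.86344337463379, 35.650123596191406) [0.56487158 0.25700485 0.119     ]
top hole [134.63370514 214.24689865] (21.23483657836914, 21.53971290588379) [0.56546382 0.26289643 0.119     ]
side outer [250.67024231 285.94959641] (33.795997619628906, 41.249603271484375) [0.55537023 0.28268382 0.119     ]
side hole [249.93520737 278.00225067] (15.792173385620117, 20.401939392089844) [0.5637561  0.26439879 0.119     ]
```

View pics/f.png

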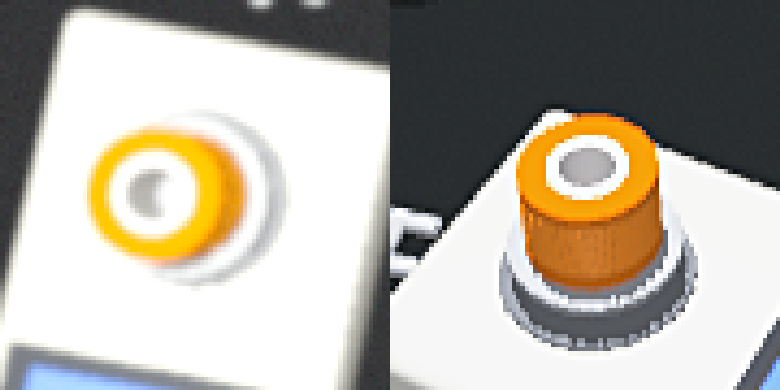

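The crops show the spool upright and flat on the pan (hub at about (134.6,214.2) top, (249.9,278.0) side). Its top centre is at (0.5645, 0.2635), within about 1 mm of the measured pan centre. The arm is clear, so I'm handing in.

```bash
python3 -c "
from plant import r
print(r.get_state()['clock']); print(r.finish_job())"
```

```text
12.95
the job is handed in; nothing more can be done
None
```

The orange spool is standing flat on the balance pan, about 1 mm from its centre by camera; the gripper has let go, the arm is clear, and I handed the job in at 13.0 s.

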